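# Seat the juicer's reamer and tap it home

### The arm

A 6-joint arm with a two-finger parallel gripper is mounted at the origin on the work surface. World frame = base frame: x ahead of the robot, y to its left, z up, the work surface at z = 0. Lengths are in m, angles in rad, forces in N, time in s.
With the tool pointing down it reaches from about 0.425 to 0.95 m from the base axis. Payload 14.7 kg.
Tool frame: the origin (TCP) lies where the fingers leave the gripper's body, on its centre line; the fingertips stand 73 mm ahead of it and the grasp point (between the pads) lies 54 mm ahead of it; z points along the fingers, x is the direction in which the jaws open and shut, and the axes are right-handed (so a half turn about z gives the same grasp; the last joint's range is limited). The gripper opens to 85 mm and grips with 20 to 120 N. Pads are 22 mm wide; open, the fingers measure 114 mm over their backs; the gripper's body (76 mm by 85 mm) begins 54 mm behind the grasp point. The pads swing forward as they close: fully open they stand 13 mm farther back than shut.
Start: joints at [-1.305, 0.48, 1.596, -0, 1.065, -0.047], TCP at [0.2, -0.618, 0.304] pointing down, gripper open.
Joint ranges: [-2.75, 2.75], [-0.82, 2.05], [0.23, 2.67], [-1.56, 4.7], [0.09, 2.69], [-2.92, 2.92]. Speed limits (rad/s): [1.89, 1.89, 2.39, 3.01, 3.01, 3.01].

### API

Orientations are given as a rotation vector (axis times angle).
In Python, from rig import sensors, snapshot, arm gives the robot as it stands.
- The arm moves only by the tool arm_command, never from a script. Its argument "motion" is a list that holds one entry, the list of rows, each a list of 7 numbers: the shift along the world's x, y, z in cm, then the turn, a rotation vector about the world's x, y, z in rad, then the gripper's target within -1 to 1 (shut at 1, half-way at 0, fully open at -1). A call has exactly 8 rows; each row is the pose to reach, as a shift and turn from the pose commanded when the call began; what a row does not reach only later rows make up. A row lasts 1/12 s, in which the tool goes at most 41.7 mm and 7.16 degrees, less where a joint would pass 70% of its speed; a pose out of reach is approached as far as the arm can. A call with a gripper value outside its range is refused whole. The fingers move at their own pace and stop on an object; the grip force is fixed at half the most. Time passes only in rows, so rows that repeat a pose let the fingers close, or fill a call up. It gives the time, the measured TCP pose, the force and the opening at its end, in the units of the state.
- sensors.get_obs(): the state, without advancing time (a new reading comes with each control period).
- snapshot(name): name is "side" or "top" or "wrist"; returns a dict with "frame" (400x640x3 uint8, red, green, blue), "z_map" (400x640 float32, m along the optical axis (not along the pixel's ray), 0 where there is no reading), "K" (3x3 intrinsics, pixels), "extrinsics" (4x4, takes a point from camera to world coordinates). Camera axes: x right, y down, z forward; pixel columns grow to the right and rows downward; lengths in m; the calibration is good to about 2 mm. A picture is of the moment at which its call begins.
- arm.close_job(): hands the job in, once; it reports no verdict.
The state is a dict: "time_s": time; "qpos": joint angles; "joint_velocities": joint speeds; "joint_efforts": joint torques, N m; "tcp_pos": TCP position; "tool_rot": TCP orientation; "ft_force": force on the tool from outside, world axes, zero at the start; "ft_torque": the same for the moment, N m; "grip_width": finger opening in m.
Only numpy, scipy, OpenCV 4.12 (cv2) and the standard library are available. Lean on these libraries where they do the work, as an engineer would, in place of code of your own. Each camera call takes 0.05 s, during which the arm holds its last target. There are 200 camera calls.

### The job

Fit the orange reamer to the blue hand juicer: take it from its drying block, set its tapered shank upright in the juicer's steel bush and let go of it. Then take the wooden tamper and tap the reamer gently down with at least two separate short taps, lifting the tamper clear in between and never striking hard, until the bush is driven flush with the juicer's top and stops solid. Stand the tamper back upright on its cork mat and leave everything else on the table as it is.

Things in the scene. Friction and masses are not known exactly. Their poses are not given: they have to be found in the camera images.
- juicer: Heavy blue ceramic stand of a hand juicer, fixed to the table: round, 132 mm across at the foot, 104 mm across at the top, 62 mm high, with a short spout at its own +x side near the top that sticks out to 90 mm from the axis. Origin at the centre of its underside on the table, z up. A steel bush stands upright in its middle.
- bush_rim (a point): Centre of the upper rim (the mouth) of the steel bush in the middle of the juicer; z up. The bush is 54 mm across, with a tapered hole 26 mm wide at the mouth, 36 mm deep and 16 mm wide at its flat floor. It starts 8 to 12 mm proud of the juicer's top (differs from start to start) and is locked home when its rim is flush with that top, 62 mm above the table.
- bush_floor (a point): Centre of the flat floor of the bush's hole, where the shank's tip comes to rest; the shank has about 0.8 mm to spare all round. The bush goes straight down when pushed: it begins to move at 9 to 12 N, resists more by 0.6 N per mm up to about 16 N, stays where it is left and stops solid when flush.
- reamer_mid (a point): Citrus reamer, 100 mm tall, 150 g, shank-down in the drying block. The point is on its axis 50 mm above the tip; z up. From the tip: steel taper shank 44 mm long, 14 mm across at the tip, 26 mm at its top; orange cylindrical grip band 40 mm across from 44 to 70 mm; ridged dome to a flat top 20 mm across at 100 mm. Over 50 N from above chips the juicer; touch down slower than 20 mm/s.
- reamer: The same reamer; origin at the centre of the shank's tip, z up along the axis.
- block: Fixed dark wooden drying block, 90 x 90 x 36 mm, origin under its centre; a round hole 24 mm wide and 28 mm deep in the middle of its top holds the reamer's shank with its tip 8 mm above the table.
- tamper_mid (a point): Wooden tamper, 116 mm tall, 220 g, standing upright on the cork mat. This point is on its axis half-way up, 58 mm above its flat foot; z up along the axis. The foot is 48 mm across and 28 mm high, narrowing to a round handle 28 mm across from 46 mm up to 108 mm, with a small cap above.
- tamper: The same tamper; origin at the centre of the underside of its foot.
- mat: Fixed round cork mat, 120 mm across, 5 mm thick; origin under its centre on the table.
- coffee_pot: Tall white ceramic coffee pot, 236 mm, bystander; origin under its centre.
- saucer_a: Blue saucer, 144 mm across, bystander; origin under its centre.
- saucer_b: Blue saucer, 144 mm across, bystander; origin under its centre.
- cup_a: White cup with a handle, 76 mm across, 62 mm tall, on saucer_a, bystander; origin under its centre.
- cup_b: White cup with a handle, 76 mm across, 62 mm tall, on saucer_b, bystander; origin under its centre.
- caddy: Closed green tin tea caddy, 89 x 89 x 122 mm, bystander; origin under its centre.
- pitcher: Empty yellow plastic juice pitcher, 200 mm tall, 124 mm across, bystander; origin under its centre.
There are look-alikes about, which are no part of the job. What is meant by the tamper is not turquoise, and is the larger of those in its own colour.

How it is judged:
On the way, in this order (a step that is already met when the one before it is completed fails the run):
1. The reamer stands upright with its shank down in the bush, let go, the bush still at least 4 mm proud (horizontal distance between reamer_mid and juicer below 0.004 m and angle between reamer_mid's own z axis and vertical below 0.08 rad and z of reamer_mid in the frame of juicer below 0.0905 m and z of bush_rim in the frame of juicer above 0.066 m and contact force between the fingers and reamer below 0.1 N), for 0.2 s.
2. A first tap: the tamper bears on the reamer with over 5 N while the bush is still over 2 mm proud (contact force between tamper and reamer above 5 N and z of bush_rim in the frame of juicer above 0.064 m).
3. The tamper is lifted clear of the reamer with the bush still over 2 mm proud (contact force between tamper and reamer below 0.05 N and z of bush_rim in the frame of juicer above 0.064 m), for 0.1 s.
4. The tamper drives the reamer home: bush within 1.5 mm of flush while the tamper still bears on it (horizontal distance between reamer_mid and juicer below 0.004 m and angle between reamer_mid's own z axis and vertical below 0.08 rad and z of bush_rim in the frame of juicer below 0.0635 m and z of reamer_mid in the frame of juicer below 0.078 m and contact force between tamper and reamer above 5 N).
At the end, for the whole second after the job is handed in: The reamer stands upright (within 0.08 rad) and centred (4 mm) in the juicer, its shank on the bush's floor (2 mm), the bush no more than 1.5 mm proud of the juicer's top; the tamper stands upright at rest on the cork mat, its axis within 45 mm of the mat's centre, touching nothing else (horizontal distance between reamer_mid and juicer below 0.004 m and angle between each of reamer_mid, tamper_mid's own z axis and vertical below 0.08 rad and z of bush_rim in the frame of juicer below 0.0635 m and z of reamer_mid in the frame of juicer below 0.078 m and contact force between tamper and reamer below 0.05 N and horizontal distance between tamper_mid and mat below 0.045 m and height (world z) of tamper between 0.003 and 0.009 m and linear speed of each of tamper, reamer below 0.02 m/s).
It fails at once if The tamper bears on the reamer with more than 50 N (a hard blow) (contact force between tamper and reamer above 50 N).
It fails at once if The coffee pot, tea caddy, pitcher, a saucer or a cup is moved more than 25 mm or tipped (distance of any of coffee_pot, saucer_a, saucer_b, cup_a, cup_b, caddy, pitcher from where it was at the start of the episode above 0.025 m or angle between any of coffee_pot, saucer_a, saucer_b, cup_a, cup_b, caddy, pitcher's own z axis and vertical above 0.3 rad).
It also fails if it takes over 72 s, if anything falls off the work surface, if the arm or the gripper's body presses on something with over 40 N, if the wrist force passes 120 N, or if a joint passes its speed limit or range.

## Working session

There is one attempt and no reset: what is moved stays moved. The work goes in short steps, Python scripts to look and compute and a tool call to move; the robot and the scene stay as the last step left them, time stands still between calls to the robot, and variables do not carry over. Pictures are saved under pics/ and viewed, about 8 in all and at most 12, crops included, and the job is handed in when it is done.

Besides the shell and the picture viewer there is one more tool, called after ">>>" as name(argument=value, ...) on one line, values as JSON. arm_command: Moves the arm, as the interface text tells. Its arguments: {"type":"object","properties":{"motion":{"type":"array"}},"required":["motion"]}

```bash
mkdir -p pics
cat > h.py <<'E'
import numpy as np, cv2, pickle
from rig import sensors, snapshot, arm
def grab(n,tag):
    s=snapshot(n); pickle.dump(s,open(f'pics/{tag}.pkl','wb')); cv2.imwrite(f'pics/{tag}.png',s['frame'][...,::-1]); return s
def pts(s):
    z=s['z_map']; v,u=np.indices(z.shape); K=s['K']
    p=np.stack([(u-K[0,2])/K[0,0]*z,(v-K[1,2])/K[1,1]*z,z],-1)
    E=s['extrinsics']; return p@E[:3,:3].T+E[:3,3]
def ray(s,u,v,h):
    E=s['extrinsics'];d=E[:3,:3]@np.linalg.solve(s['K'],[u,v,1.]);o=E[:3,3];return o+d*(h-o[2])/d[2]
def proj(s,P):
    E=s['extrinsics'];c=(np.asarray(P)-E[:3,3])@E[:3,:3];q=c@s['K'].T;return q[...,:2]/q[...,2:]
E
python3 - <<'E'
from h import *
for n in('top','side'):
    s=grab(n,n+'0');print(n,s['K'].round(1).tolist(),s['extrinsics'].round(3).tolist())
print(sensors.get_obs())
E
```

```text
top [[471.8, 0.0, 315.2], [0.0, 471.8, 204.4], [0.0, 0.0, 1.0]] [[0.009, -0.982, 0.191, 0.218], [-1.0, -0.012, -0.012, 0.007], [0.014, -0.191, -0.982, 1.628], [0.0, 0.0, 0.0, 1.0]]
side [[476.1, 0.0, 315.5], [0.0, 476.1, 201.1], [0.0, 0.0, 1.0]] [[-0.844, -0.273, 0.462, -0.201], [-0.537, 0.431, -0.725, 1.155], [-0.001, -0.86, -0.51, 0.897], [0.0, 0.0, 0.0, 1.0]]
{'time_s': 0.1, 'qpos': array([-1.30458685e+00,  4.80756335e-01,  1.59682182e+00,  1.47085713e-05,
        1.06511780e+00, -4.65834503e-02]), 'joint_velocities': array([-3.02778978e-05, -1.78992789e-03, -2.19679988e-03,  2.02762541e-03,
       -7.18786235e-04,  2.30812461e-04]), 'joint_efforts': array([ 9.67189226e-04, -9.52257013e+01, -4.31036711e+01, -3.59136448e-05,
        5.22724120e-03, -8.50092562e-06]), 'tcp_pos': array([ 0.19997062, -0.61815827,  0.30334075]), 'tool_rot': array([-2.53976688e+00,  1.84791481e+00,  1.33944218e-03]), 'ft_force': array([-0.20399345,  0.53840801, -0.22184738]), 'ft_torque': array([0.03164397, 0.0002906 , 0.01613027]), 'grip_width': 0.08534596710754169}
```

View pics/top0.png

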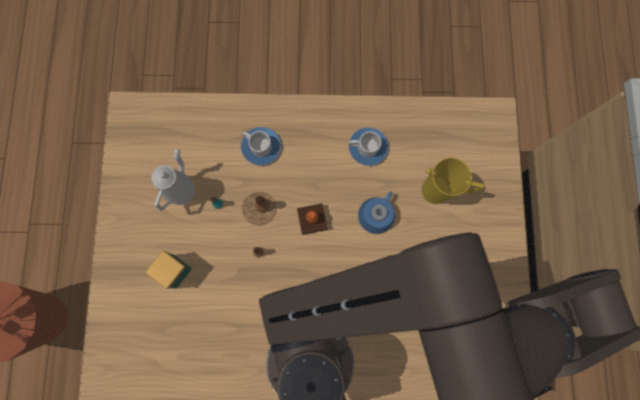

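View pics/side0.png

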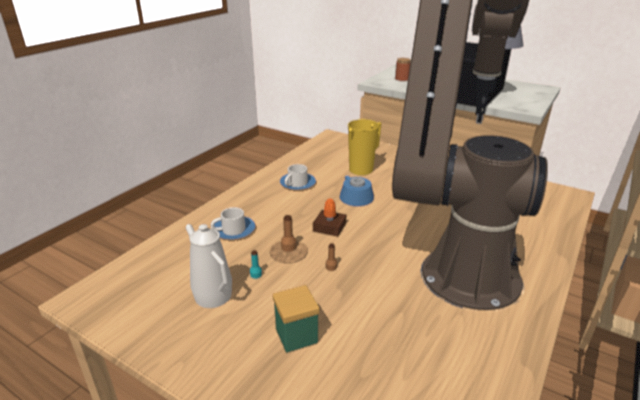

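The pictures show these candidates:

| Thing | Top view pixel | Side view pixel | Choice |
|---|---|---|---|
| Large brown tamper on the mat | (262,204) | (288,232) | Chosen: the larger of the brown ones |
| Small brown tamper | (258,252) | (331,257) | Look-alike |
| Turquoise tamper | (217,203) | (256,265) | Look-alike |
| Orange reamer in the block | (312,217) | (330,208) | Chosen: the only one |
| Blue juicer | (378,213) | (357,190) | Chosen |

The blue saucers are at (261,146) and (369,146) in the top view.

Run:
```python
from h import *
T=pickle.load(open('pics/top0.pkl','rb'));S=pickle.load(open('pics/side0.pkl','rb'))
def comp(s,lo,hi,box):
    h=cv2.cvtColor(s['frame'],cv2.COLOR_RGB2HSV);m=cv2.inRange(h,lo,hi);k=np.zeros_like(m);x0,y0,x1,y1=box;k[y0:y1,x0:x1]=m[y0:y1,x0:x1]
    n,l,st,c=cv2.connectedComponentsWithStats(k);i=1+st[1:,4].argmax();return l==i,st[i],c[i]
def rep(name,s,*a):
    m,st,c=comp(s,*a);P=pts(s)[m];P=P[s['z_map'][m]>0];zt=np.percentile(P[:,2],98);t=P[P[:,2]>zt-.006]
    print(name,st.tolist(),c.round(1),'ztop',zt.round(4),'topc',t.mean(0).round(4),'ext',np.percentile(P,2,0).round(3),np.percentile(P,98,0).round(3))
rep('reamT',T,(3,150,120),(15,255,255),(295,200,330,235))
rep('reamS',S,(3,170,120),(12,255,255),(315,190,345,225))
rep('juicT',T,(100,100,40),(118,255,255),(352,190,402,236))
rep('juicS',S,(100,100,40),(118,255,255),(335,172,380,208))
rep('tampT',T,(0,60,20),(20,255,110),(252,190,275,216))
rep('tampS',S,(0,60,20),(20,255,110),(275,210,302,253))
rep('smallT',T,(0,60,20),(20,255,110),(248,243,268,262))
rep('smallS',S,(0,60,20),(20,255,110),(320,240,342,272))
rep('potT',T,(0,0,120),(180,60,255),(150,145,198,210))
# bush top: high points in juicer region
P=pts(T);r=P[195:232,358:398].reshape(-1,3);print('bush',r[r[:,2]>.066].mean(0),len(r[r[:,2]>.066]))
print('mat ray',ray(T,260,208.5,.005),'block',ray(T,312,220,.036))
a=cv2.resize(T['frame'][180:270,190:410],None,fx=3.4,fy=3.4,interpolation=2);b=cv2.resize(S['frame'][165:285,230:400],None,fx=3.4,fy=3.4,interpolation=2)
c=np.zeros((306,578,3),np.uint8)
a=cv2.resize(a,(578,int(a.shape[0]*578/a.shape[1])));cv2.imwrite('pics/crop.png',np.vstack([a,b])[...,::-1])
```

```text
reamT [307, 211, 9, 10, 69] [310.6 215.4] ztop 0.1136 topc [ 0.4809 -0.0006  0.1107] ext [ 0.464 -0.011  0.08 ] [0.491 0.015 0.114]
reamS [324, 199, 12, 18, 170] [329.3 208.3] ztop 0.1088 topc [0.4779 0.0042 0.1065] ext [ 0.461 -0.003  0.055] [0.492 0.023 0.109]
juicT [360, 193, 34, 39, 656] [375.6 215.4] ztop 0.067 topc [ 0.495  -0.2266  0.0638] ext [ 0.441 -0.271  0.02 ] [ 0.545 -0.17   0.067]
juicS [341, 177, 32, 28, 572] [356.3 193.4] ztop 0.0636 topc [ 0.4905 -0.2041  0.0608] ext [ 0.437 -0.252  0.009] [ 0.54  -0.162  0.064]
tampT [255, 195, 20, 18, 257] [264.  204.1] ztop 0.1237 topc [0.5272 0.1713 0.121 ] ext [ 0.503  0.132 -0.003] [0.558 0.191 0.124]
tampS [284, 216, 8, 16, 49] [288.3 220.7] ztop 0.1225 topc [0.5244 0.1775 0.1193] ext [0.511 0.169 0.075] [0.531 0.185 0.122]
smallT [254, 247, 14, 10, 103] [259.9 251.4] ztop 0.0884 topc [0.3633 0.1805 0.0858] ext [ 0.349  0.152 -0.007] [0.378 0.188 0.088]
smallS [329, 244, 5, 5, 18] [331.2 245.8] ztop 0.0878 topc [0.3622 0.1876 0.0844] ext [0.354 0.182 0.079] [0.368 0.193 0.088]
potT [151, 165, 25, 42, 524] [162.2 180.7] ztop 0.2332 topc [0.5777 0.4613 0.232 ] ext [ 0.502  0.429 -0.003] [0.625 0.553 0.233]
bush [ 0.48172074 -0.21615754  0.15435879] 188
mat ray [0.51600765 0.17987291 0.005     ] block [ 0.47250045 -0.00201858  0.036     ]
```

View pics/crop.png

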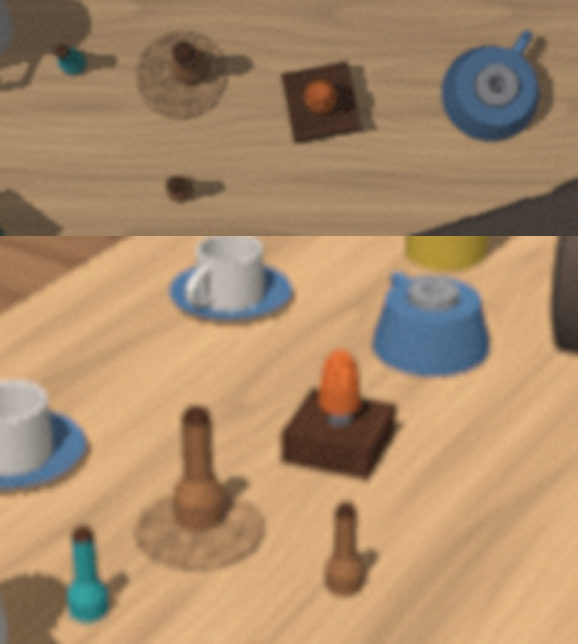

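The crop shows the chosen tamper on the cork mat, larger than the plain brown one. The reamer stands in the dark block and the bush is light grey in the blue stand. The heights agree with the text: reamer top about 0.109 m (0.108 expected) and tamper top about 0.122 m (0.121 expected). I'll move over the juicer for the first wrist view.

>>> arm_command(motion=[[[3.4,5,0.5,0,0,0,-1],[6.8,10,1,0,0,0,-1],[10,14,1.5,0,0,0,-1],[13,18,2,0,0,0,-1],[16,22,2,0,0,0,-1],[19,26,2,0,0,0,-1],[22,30,2,0,0,0,-1],[25,34,2,0,0,0,-1]]])

```text
time_s: 0.77
tcp_pos: [0.397, -0.3482, 0.323]
tool_rot: [-2.54, 1.849, 0.0]
ft_force: [0.9, 0.2, 0.7]
grip_width: 0.0858
```

Run:
```python
from h import *
from scipy.spatial.transform import Rotation as R
s=grab('wrist','w1');o=sensors.get_obs();E=s['extrinsics'];A=R.from_rotvec(o['tool_rot']).as_matrix()
print(o['tcp_pos'],o['qpos'],o['ft_force'],s['K'][0]);print('cam in tool',A.T@(E[:3,3]-o['tcp_pos']),(A.T@E[:3,:3]).round(3).tolist())
for P in([.495,-.215,.07],[.475,0,.108]):print(proj(s,P))
```

```text
[ 0.40047408 -0.34302412  0.32299176] [-0.7672271   0.28857555  1.85299527  0.00303347  1.00097457  0.48748498] [4.1958188  6.25241187 0.13051528] [319.55866795   0.         319.70803216]
cam in tool [ 0.00421968 -0.07842783 -0.06998153] [[1.0, -0.003, 0.002], [0.002, 0.946, 0.325], [-0.003, -0.325, 0.946]]
[212.31068628  29.42215479]
[-93.85616808 -50.1706191 ]
```

View pics/w1.png

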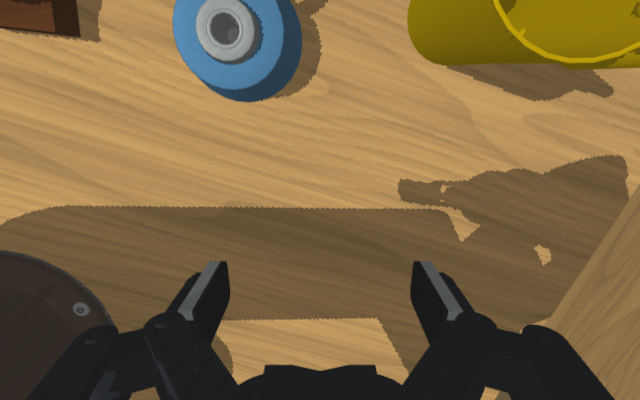

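The wrist camera sits 78 mm on the tool's −y side and looks back over the fingers. The view shows the bush at (226,30), the block at (38,15) and the pitcher at the upper right. Next I'll step to viewing spots above the juicer and the reamer.

>>> arm_command(motion=[[[0.5,2.5,0,0,0,0,-1],[1,5,0,0,0,0,-1],[2,8,0,0,0,0,-1],[2.5,11,0,0,0,0,-1],[3,13,0,0,0,0,-1],[3,13,0,0,0,0,-1],[3,13,0,0,0,0,-1],[3,13,0,0,0,0,-1]]])

```text
time_s: 1.48
tcp_pos: [0.4264, -0.2204, 0.3229]
tool_rot: [2.541, -1.848, 0.0]
ft_force: [0.1, -0.7, 0.2]
grip_width: 0.0855
```

Run:
```python
from h import *
s=grab('wrist','w2');o=sensors.get_obs();print(o['tcp_pos'],o['joint_velocities'].round(3));print(proj(s,[.495,-.215,.07]),proj(s,[.475,0,.1]))
```

```text
[ 0.42632113 -0.22069505  0.32291535] [-0.01   0.003 -0.     0.001  0.001  0.003]
[335.55940527 106.55813956] [86.12839064 49.77480115]
```

>>> arm_command(motion=[[[0,3,0,0,0,0,-1],[0,6,0,0,0,0,-1],[0,9,0,0,0,0,-1],[0,9,0,0,0,0,-1],[0,9,0,0,0,0,-1],[0,9,0,0,0,0,-1],[0,9,0,0,0,0,-1],[0,9,0,0,0,0,-1]]])

```text
time_s: 2.2
tcp_pos: [0.4264, -0.1311, 0.3229]
tool_rot: [2.539, -1.85, 0.0]
ft_force: [0.1, -0.5, -0.1]
grip_width: 0.0854
```

Run:
```python
from h import *
s=grab('wrist','w3');o=sensors.get_obs();print(o['tcp_pos'],o['joint_velocities'].round(3));print(proj(s,[.495,-.215,.07]),proj(s,[.475,0,.1]))
a=pickle.load(open('pics/w2.pkl','rb'))
cv2.imwrite('pics/w23.png',np.hstack([cv2.resize(x['frame'],None,fx=.625,fy=.625,interpolation=3) for x in(a,s)])[...,::-1])
```

```text
[ 0.42637158 -0.13094532  0.32288107] [ 0.006 -0.001  0.003 -0.     0.     0.001]
[419.92698655 134.9460626 ] [191.87900223  85.00555932]
```

View pics/w23.png

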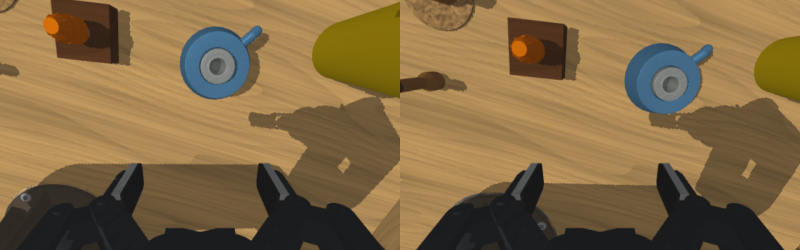

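Both views (half scale, side by side) show the juicer and the reamer. The bush is at about (347,105) full-scale in the left view and (432,136) in the right. The reamer's top is at about (85,47) and (195,78). I'll triangulate them.

```bash
cat >> h.py <<'E'
def blob(s,lo,hi,box):
    h=cv2.cvtColor(s['frame'],cv2.COLOR_RGB2HSV);m=cv2.inRange(h,lo,hi);k=np.zeros_like(m);x0,y0,x1,y1=box;k[y0:y1,x0:x1]=m[y0:y1,x0:x1]
    c=max(cv2.findContours(k,cv2.RETR_EXTERNAL,cv2.CHAIN_APPROX_NONE)[0],key=cv2.contourArea);d=np.zeros_like(m);cv2.drawContours(d,[c],-1,255,-1);return c,d>0
def tri(ss,uv):
    A=np.zeros((3,3));b=np.zeros(3)
    for s,p in zip(ss,uv):
        E=s['extrinsics'];d=E[:3,:3]@np.linalg.solve(s['K'],[*p,1.]);d/=np.linalg.norm(d);M=np.eye(3)-np.outer(d,d);A+=M;b+=M@E[:3,3]
    return np.linalg.solve(A,b)
E
python3 - <<'E'
from h import *
a,b=[pickle.load(open(f'pics/{n}.pkl','rb')) for n in('w2','w3')]
uv=[]
for s,box in((a,(300,70,395,145)),(b,(385,95,480,175))):
    c,d=blob(s,(0,0,70),(180,60,255),box);e=cv2.fitEllipse(cv2.convexHull(c));uv.append(e[0])
    P=pts(s)[d];z=P[:,2];t=P[z>np.percentile(z,70)-.004];
    hi=np.percentile(z,90);r=P[abs(z-hi)<.004];print('bush',e,'rim z',hi,'ring bbox ctr',(r.max(0)+r.min(0))/2,np.ptp(r,axis=0),'floor z',z.min())
    w=ray(s,*e[0],.072);print(' ray@.072',w)
    # blue juicer top plane
    c,d=blob(s,(95,80,40),(125,255,255),(box[0]-40,box[1]-40,box[2]+60,box[3]+40));P=pts(s)[d];P=P[abs(P[:,2]-.062)<.004];print(' juicer top',P[:,2].mean(),len(P))
print('TRI bush',tri((a,b),uv))
uv=[]
for s,box in((a,(55,10,160,90)),(b,(165,45,250,110))):
    c,d=blob(s,(3,150,90),(20,255,255),box);P=pts(s);m=d&(P[...,2]>.1);q=P[d];zt=np.percentile(q[:,2],90)
    m=d&(abs(P[...,2]-zt)<.0015);v,u=np.where(m);uv.append((u.mean(),v.mean()))
    print('ream',zt,uv[-1],P[m].mean(0),len(u),'ray108',ray(s,*uv[-1],.108));g=q[abs(q[:,2]-.065)<.01];print('band',g.min(0),g.max(0))
print('TRI ream',tri((a,b),uv))
E
```

```text
bush ((347.8670959472656, 105.46825408935547), (55.37425231933594, 58.08158493041992), 16.79958724975586) rim z 0.07419533023832281 ring bbox ctr [ 0.498658   -0.22614737  0.07295169] [0.05257844 0.05348096 0.00548266] floor z 0.005137721092556946
 ray@.072 [ 0.49968754 -0.22586125  0.072     ]
 juicer top 0.06215332548234816 6296
bush ((430.4664306640625, 133.37347412109375), (54.7402229309082, 58.91542053222656), 66.0220947265625) rim z 0.07425338073120523 ring bbox ctr [ 0.49883386 -0.22585194  0.07317421] [0.05273188 0.05313032 0.00570484] floor z 0.005705676587127728
 ray@.072 [ 0.49969472 -0.22366919  0.072     ]
 juicer top 0.062163222323115344 5811
TRI bush [ 0.49954085 -0.22663864  0.06390583]
ream 0.10806363138774679 (np.float64(81.79274611398964), np.float64(41.27288428324698)) [ 0.4811309  -0.00147709  0.10797988] 579 ray108 [ 0.48116572 -0.00147687  0.108     ]
band [ 0.46248129 -0.02122147  0.05515481] [0.50084676 0.00068578 0.07490803]
ream 0.10836927000600417 (np.float64(190.98019801980197), np.float64(78.06138613861386)) [ 0.48100765 -0.00123709  0.10813429] 505 ray108 [ 0.48102893 -0.00117599  0.108     ]
band [ 0.46420869 -0.02092274  0.05507886] [5.00778280e-01 3.83720168e-05 7.47417150e-02]
TRI ream [ 0.48101596 -0.00083128  0.10705547]
```

The measurements agree. The bush rim is at (0.4988, −0.226, 0.0742), 12 mm proud, with a ring 53 mm across. The juicer's top is at 0.0622. The reamer's top is at (0.481, −0.001, 0.108). The bush triangulated height of 0.064 is off because the two views are a short baseline apart and the outer ellipse takes in some of the bush's side; the depth rim fits the text. I'll go to the reamer now.

>>> arm_command(motion=[[[1.5,3,0,0,0,0,-1],[3,6,0,0,0,0,-1],[4.5,9.5,-1,0,0,0,-1],[5.5,13,-3,0,0,0,-1],[5.5,13,-6,0,0,0,-1],[5.5,13,-9,0,0,0,-1],[5.5,13,-11,0,0,0,-1],[5.5,13,-11,0,0,0,-1]]])

```text
time_s: 2.92
tcp_pos: [0.4796, -0.0001, 0.2096]
tool_rot: [2.538, -1.847, -0.008]
ft_force: [-1.0, -0.3, -0.1]
grip_width: 0.0855
```

Run:
```python
from h import *
s=grab('wrist','w4');o=sensors.get_obs();print(o['tcp_pos'],proj(s,[.481,-.001,.108]))
try:
    c,d=blob(s,(3,150,90),(20,255,255),(150,60,500,400));P=pts(s);m=d&(abs(P[...,2]-.108)<.0025);print(P[m].mean(0),m.sum(),np.argwhere(m).mean(0))
except Exception as e:print(e)
```

```text
[ 4.80472559e-01 -3.38712810e-04  2.11541958e-01] [321.4317826  234.78040554]
[ 4.82175443e-01 -2.22212883e-04  1.07883778e-01] 984 [232.53760163 320.79471545]
```

>>> arm_command(motion=[[[0,0.1,-3,0,0,0,-1],[0,0.1,-6,0,0,0,-1],[0,0.1,-8,0,0,0,-1],[0,0.1,-9.1,0,0,0,-1],[0,0.1,-9.1,0,0,0,-1],[0,0.1,-9.1,0,0,0,1],[0,0.1,-9.1,0,0,0,1],[0,0.1,-9.1,0,0,0,1]]])

```text
time_s: 3.63
tcp_pos: [0.4823, 0.0007, 0.1234]
tool_rot: [-2.539, 1.848, -0.003]
ft_force: [0.3, 0.2, 0.7]
grip_width: 0.0517
```

>>> arm_command(motion=[[[0,0,0,0,0,0,1],[0,0,0,0,0,0,1],[0,0,0,0,0,0,1],[0,0,0,0,0,0,1],[0,0,0,0,0,0,1],[0,0,0,0,0,0,1],[0,0,0,0,0,0,1],[0,0,0,0,0,0,1]]])

```text
time_s: 4.3
tcp_pos: [0.4823, 0.0009, 0.1233]
tool_rot: [-2.539, 1.847, -0.003]
ft_force: [-0.4, -1.2, 16.1]
grip_width: 0.0378
```

>>> arm_command(motion=[[[0,0,0.5,0,0,0,1],[0,0,1.5,0,0,0,1],[0,0,3,0,0,0,1],[0,0,5,0,0,0,1],[0,0,7,0,0,0,1],[0,0,8,0,0,0,1],[0,0,8,0,0,0,1],[0,0,8,0,0,0,1]]])

```text
time_s: 4.97
tcp_pos: [0.4816, 0.001, 0.2024]
tool_rot: [-2.54, 1.848, -0.002]
ft_force: [-0.5, 0.1, -1.3]
grip_width: 0.0371
```

Run:
```python
from h import *
s=grab('wrist','w5');t=grab('side','s5');o=sensors.get_obs();print(o['tcp_pos'],o['tool_rot'],o['ft_force'],o['grip_width'])
c,d=blob(s,(3,150,90),(20,255,255),(150,60,500,400));P=pts(s);q=P[d];zt=np.percentile(q[:,2],95);m=d&(abs(P[...,2]-zt)<.003);print('top',zt,P[m].mean(0),m.sum(),np.argwhere(m).mean(0))
a=cv2.resize(t['frame'][100:240,250:450],(480,336),interpolation=2)
cv2.imwrite('pics/g5.png',np.hstack([s['frame'][64:400,160:480],a])[...,::-1])
```

```text
[0.48086987 0.00100288 0.20125885] [ 2.53994110e+00 -1.84793898e+00 -1.38242952e-03] [ 0.1493381   0.11420558 -2.23747998] 0.03752232139132405
top 0.187387637956649 [0.48280499 0.00126083 0.18672089] 2541 [345.68044077 318.85714286]
```

View pics/g5.png

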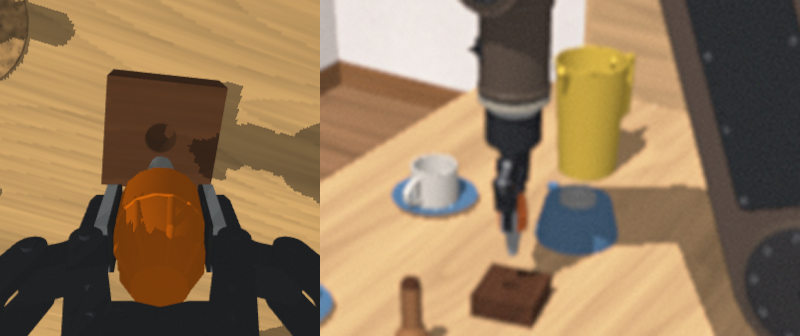

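Run:
```python
from h import *
s=pickle.load(open('pics/w5.pkl','rb'));P=pts(s)
Q=P[180:330,290:350].reshape(-1,3);Q=Q[(Q[:,2]>.088)&(Q[:,2]<.16)]
d=np.array([.951,.309])
for z in np.arange(.09,.16,.006):
    q=Q[abs(Q[:,2]-z)<.003]
    if len(q)<5: continue
    t=z-.0874;r=.007+.006*t/.044 if t<.044 else .02
    # circle fit with known r : front-most along d, and lateral centre
    f=np.percentile(q[:,:2]@d,97);n=[-.309,.951];l=q[:,:2]@n;print(z.round(3),len(q),'axis along cam dir',(f-r).round(4),'lat',(l.max()+l.min())/2, np.ptp(l).round(3),2*r)
print('top',np.array([.4828,.0013])@d,np.array([.4828,.0013])@[-.309,.951])
```

```text
0.09 39 axis along cam dir 0.4566 lat -0.14922371016765346 0.012 0.014709090909090908
0.096 57 axis along cam dir 0.4568 lat -0.14856767101630308 0.014 0.016345454545454545
0.102 66 axis along cam dir 0.4568 lat -0.14893140446222547 0.015 0.017981818181818182
0.108 43 axis along cam dir 0.4569 lat -0.14851777779188 0.011 0.01961818181818182
0.132 161 axis along cam dir 0.4566 lat -0.14827446020765223 0.029 0.04
0.138 330 axis along cam dir 0.4568 lat -0.14824398616851941 0.028 0.04
0.144 350 axis along cam dir 0.4567 lat -0.1482234141862412 0.027 0.04
0.15 393 axis along cam dir 0.4567 lat -0.14823769457573496 0.026 0.04
0.156 558 axis along cam dir 0.4566 lat -0.14821488083020995 0.025 0.04
top 0.45954449999999997 -0.1479489
```

The reamer is held upright, with its axis constant over the shank and band to within 0.3 mm and its tip 114 mm below the TCP. I'll carry it over to the juicer.

>>> arm_command(motion=[[[0,-1.5,0.5,0,0,0,1],[0,-4,1,0,0,0,1],[0,-7,1,0,0,0,1],[0,-10,1,0,0,0,1],[0,-13,1,0,0,0,1],[0,-16,1,0,0,0,1],[0,-18,1,0,0,0,1],[0,-18,1,0,0,0,1]]])

```text
time_s: 5.73
tcp_pos: [0.4812, -0.1823, 0.2108]
tool_rot: [2.538, -1.851, -0.001]
ft_force: [0.9, 0.0, -1.7]
grip_width: 0.0369
```

>>> arm_command(motion=[[[0.5,-1,0,0,0,0,1],[1,-2.5,0,0,0,0,1],[1.5,-4,0,0,0,0,1],[1.8,-4.6,0,0,0,0,1],[1.8,-4.6,0,0,0,0,1],[1.8,-4.6,0,0,0,0,1],[1.8,-4.6,0,0,0,0,1],[1.8,-4.6,0,0,0,0,1]]])

```text
time_s: 6.4
tcp_pos: [0.4991, -0.2244, 0.2119]
tool_rot: [2.541, -1.848, -0.001]
ft_force: [0.3, 0.2, -2.4]
grip_width: 0.0376
```

```bash
cat > axis.py <<'E'
from h import *
from scipy.optimize import least_squares
def circ(q,r):
    f=lambda p:np.hypot(q[:,0]-p[0],q[:,1]-p[1])-r
    return least_squares(f,q.mean(0)[:2],loss='soft_l1',f_scale=.0005)
def held(s,tip,u=(285,355),v=(150,340)):
    P=pts(s);Q=P[v[0]:v[1],u[0]:u[1]].reshape(-1,3);c=Q
    d=s['extrinsics'][:2,2];d=-d/np.linalg.norm(d);n=np.array([-d[1],d[0]]);out=[]
    for t in np.arange(.05,.07,.004):
        q=Q[abs(Q[:,2]-tip-t)<.002];r=circ(q,.02) if len(q)>40 else None
        if r is not None:
            c=q[:,:2].mean(0)-.02*d; r=least_squares(lambda p:np.hypot(q[:,0]-p[0],q[:,1]-p[1])-.02,c,loss='soft_l1',f_scale=.0005);out.append(r.x)
    return np.array(out)
def bush(s,g):
    P=pts(s);h=cv2.cvtColor(s['frame'],cv2.COLOR_RGB2HSV);m=(h[...,1]<70)&(np.hypot(P[...,0]-g[0],P[...,1]-g[1])<.032)&(P[...,2]>.064)&(P[...,2]<.08)
    z=np.percentile(P[m][:,2],80);m&=abs(P[...,2]-z)<.0025;R=P[m];a=np.arctan2(R[:,1]-g[1],R[:,0]-g[0]);rr=np.hypot(R[:,0]-g[0],R[:,1]-g[1])
    b=(a//.1).astype(int);E=np.array([R[b==i][rr[b==i].argmax()] for i in np.unique(b) if (b==i).sum()>8])
    I=np.array([R[b==i][rr[b==i].argmin()] for i in np.unique(b) if (b==i).sum()>8])
    fo=least_squares(lambda p:np.hypot(E[:,0]-p[0],E[:,1]-p[1])-p[2],[*g[:2],.027],loss='soft_l1',f_scale=.0005)
    fi=least_squares(lambda p:np.hypot(I[:,0]-p[0],I[:,1]-p[1])-p[2],[*g[:2],.013],loss='soft_l1',f_scale=.0005)
    return z,fo.x,fi.x,len(E)
E
python3 - <<'E'
from axis import *
for n in('w2','w3'):print(n,bush(pickle.load(open(f'pics/{n}.pkl','rb')),[.4988,-.226]))
print('held w5',held(pickle.load(open('pics/w5.pkl','rb')),.0874))
s=grab('wrist','w6');o=sensors.get_obs();tcp=o['tcp_pos'];print(tcp,o['ft_force'])
print(bush(s,[.4988,-.226]));print(held(s,tcp[2]-.114)-tcp[:2])
cv2.imwrite('pics/w6c.png',s['frame'][:,100:540,::-1])
E
```

```text
w2 (np.float64(0.07394242688741404), array([ 0.49851376, -0.2260853 ,  0.02631498]), array([ 0.4985157 , -0.22605136,  0.01279454]), 64)
w3 (np.float64(0.07400322879864465), array([ 0.49854699, -0.22572455,  0.0262327 ]), array([ 0.49847081, -0.2257215 ,  0.0128698 ]), 64)
held w5 [[ 4.79938064e-01 -3.71826566e-05]
 [ 4.79878163e-01  6.81117142e-05]
 [ 4.79920203e-01  4.78777690e-05]
 [ 4.79908878e-01  8.59801438e-05]
 [ 4.79897118e-01  7.73844904e-05]
 [ 4.79171066e-01 -5.02235024e-05]]
[ 0.49915441 -0.22445234  0.21198115] [-0.41881224  0.29602011 -1.50878211]
(np.float64(0.07376191605399401), array([ 0.49907833, -0.22602129,  0.02631092]), array([ 0.49894758, -0.22596334,  0.01269615]), 50)
[[-0.00179368 -0.00089986]
 [-0.00177974 -0.00087244]
 [-0.00178523 -0.00083115]
 [-0.00177683 -0.00078169]
 [-0.00183001 -0.00084338]
 [-0.00276767 -0.00105298]]
```

View pics/w6c.png

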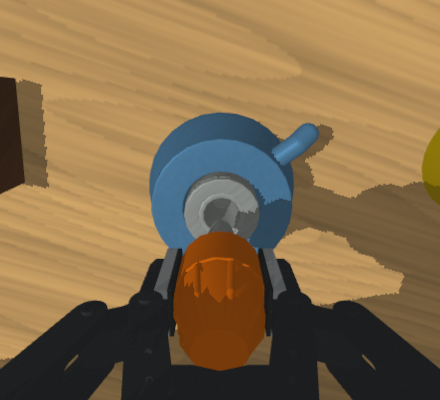

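The view shows the tip right over the bush mouth, at about (318,215) full-scale. The held axis has to go +1.6 mm in x and −0.7 mm in y. I'll go down in stages and watch the side forces.

>>> arm_command(motion=[[[0.16,-0.07,0,0,0,0,1],[0.16,-0.07,-1,0,0,0,1],[0.16,-0.07,-2,0,0,0,1],[0.16,-0.07,-3,0,0,0,1],[0.16,-0.07,-4,0,0,0,1],[0.16,-0.07,-4.6,0,0,0,1],[0.16,-0.07,-4.8,0,0,0,1],[0.16,-0.07,-4.8,0,0,0,1]]])

```text
time_s: 7.12
tcp_pos: [0.5006, -0.2256, 0.1631]
tool_rot: [2.54, -1.848, -0.002]
ft_force: [0.3, 0.4, -1.5]
grip_width: 0.0375
```

Run:
```python
from axis import *
s=grab('wrist','w7');o=sensors.get_obs();tcp=o['tcp_pos'];print(tcp,o['ft_force'],o['ft_torque'])
try:
  print(bush(s,[.4988,-.226]));print(held(s,tcp[2]-.114))
except Exception as e:print(e)
```

```text
[ 0.50086568 -0.22569074  0.16362211] [-0.02774064  0.75274636 -1.38819707] [ 0.00928714 -0.01481534  0.02062248]
(np.float64(0.07365511323060137), array([ 0.49921985, -0.22597861,  0.02635402]), array([ 0.49007265, -0.22924932,  0.02144867]), 33)
[[ 0.4988335  -0.22646232]
 [ 0.49884839 -0.22642736]
 [ 0.49886683 -0.2264646 ]
 [ 0.49884727 -0.22641702]
 [ 0.49872408 -0.22643762]
 [ 0.49764108 -0.22664165]]
```

>>> arm_command(motion=[[[0.03,0.04,-0.2,0,0,0,1],[0.03,0.04,-0.4,0,0,0,1],[0.03,0.04,-0.6,0,0,0,1],[0.03,0.04,-0.75,0,0,0,1],[0.03,0.04,-0.9,0,0,0,1],[0.03,0.04,-1.0,0,0,0,1],[0.03,0.04,-1.05,0,0,0,1],[0.03,0.04,-1.05,0,0,0,1]]])

```text
time_s: 7.83
tcp_pos: [0.5008, -0.2251, 0.1532]
tool_rot: [2.54, -1.848, -0.002]
ft_force: [-3.9, 2.2, -0.5]
grip_width: 0.037
```

>>> arm_command(motion=[[[-0.03,0.02,0,0,0,0,1],[-0.05,0.03,0,0,0,0,1],[-0.05,0.03,0,0,0,0,1],[-0.05,0.03,-0.03,0,0,0,1],[-0.05,0.03,-0.06,0,0,0,1],[-0.05,0.03,-0.06,0,0,0,1],[-0.05,0.03,-0.06,0,0,0,1],[-0.05,0.03,-0.06,0,0,0,1]]])

```text
time_s: 8.5
tcp_pos: [0.5007, -0.225, 0.1529]
tool_rot: [2.54, -1.848, -0.0]
ft_force: [-5.5, 1.4, 2.4]
grip_width: 0.0373
```

>>> arm_command(motion=[[[0,0,0,0,0,0,0.2],[0,0,0,0,0,0,0],[0,0,0,0,0,0,-0.5],[0,0,0,0,0,0,-1],[0,0,0,0,0,0,-1],[0,0,0,0,0,0,-1],[0,0,0,0,0,0,-1],[0,0,0,0,0,0,-1]]])

```text
time_s: 9.17
tcp_pos: [0.5008, -0.2251, 0.1529]
tool_rot: [-2.54, 1.848, -0.0]
ft_force: [0.3, 0.8, -0.2]
grip_width: 0.0853
```

>>> arm_command(motion=[[[0,0,1,0,0,0,-1],[0,0,3,0,0,0,-1],[0,0,5,0,0,0,-1],[0,0,8,0,0,0,-1],[-2,0,11,0,0,0,-1],[-4,0,14,0,0,0,-1],[-6,0,16,0,0,0,-1],[-7,0,16,0,0,0,-1]]])

```text
time_s: 9.83
tcp_pos: [0.4302, -0.2255, 0.3173]
tool_rot: [-2.54, 1.848, -0.009]
ft_force: [1.0, -0.6, 0.1]
grip_width: 0.0856
```

```bash
cat > chk.py <<'E'
from axis import *
def state(s,g=(.4988,-.226)):
    P=pts(s);h=cv2.cvtColor(s['frame'],cv2.COLOR_RGB2HSV);m=(h[...,0]>3)&(h[...,0]<20)&(h[...,1]>150)&(np.hypot(P[...,0]-g[0],P[...,1]-g[1])<.06)
    q=P[m];zt=np.percentile(q[:,2],96);t=q[abs(q[:,2]-zt)<.0012];print('reamer top z',zt.round(4),'c',((t.max(0)+t.min(0))/2).round(4),t.mean(0).round(4),np.ptp(t,axis=0).round(4))
    d=s['extrinsics'][:2,3]-g;d/=np.linalg.norm(d)
    for a in (-.052,-.044,-.036):
        b=q[abs(q[:,2]-zt-a)<.0025]
        if len(b)>30:print(' band',a,least_squares(lambda p:np.hypot(b[:,0]-p[0],b[:,1]-p[1])-.02,b[:,:2].mean(0)-.02*d,loss='soft_l1',f_scale=.0005).x.round(4),len(b))
    print('bush',bush(s,list(g)))
E
python3 - <<'E'
from chk import *
s=grab('wrist','w8');o=sensors.get_obs();print(o['tcp_pos'],o['ft_force']);state(s)
cv2.imwrite('pics/w8c.png',s['frame'][:300,120:520,::-1])
E
```

```text
[ 0.42874443 -0.22506447  0.31540899] [-0.92212852 -0.02402083 -0.4659217 ]
reamer top z 0.1386 c [ 0.4987 -0.2262  0.1384] [ 0.4988 -0.2263  0.1379] [0.019  0.0203 0.0019]
bush (np.float64(0.0739177201665672), array([ 0.4986433 , -0.22587957,  0.02618221]), array([ 0.49778085, -0.22894929,  0.02239804]), 38)
```

View pics/w8c.png

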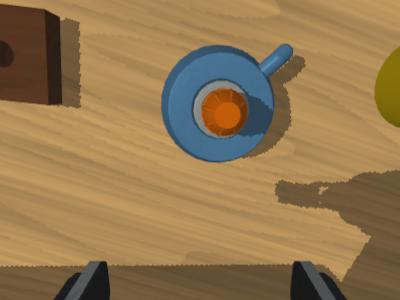

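The reamer is seated. Its top is at z 0.138 (rim 0.0739 + 0.064 expected), centred within 0.4 mm of the bush, and the bush has not moved. Next the tamper.

>>> arm_command(motion=[[[0.5,3,0,0,0,0,-1],[1,7,0,0,0,0,-1],[1.5,11,0,0,0,0,-1],[2,15,0,0,0,0,-1],[2.5,19,0,0,0,0,-1],[3,23,0,0,0,0,-1],[3.5,26,0,0,0,0,-1],[3.5,26,0,0,0,0,-1]]])

```text
time_s: 10.55
tcp_pos: [0.4663, 0.0395, 0.3126]
tool_rot: [-2.542, 1.844, 0.001]
ft_force: [-1.1, -1.3, -0.5]
grip_width: 0.0855
```

>>> arm_command(motion=[[[0,3,0,0,0,0,-1],[0.5,6,0,0,0,0,-1],[1,9,0,0,0,0,-1],[1.5,12,0,0,0,0,-1],[1.5,13,0,0,0,0,-1],[1.5,13,0,0,0,0,-1],[1.5,13,0,0,0,0,-1],[1.5,13,0,0,0,0,-1]]])

```text
time_s: 11.22
tcp_pos: [0.4805, 0.1642, 0.3126]
tool_rot: [2.54, -1.848, -0.001]
ft_force: [0.1, -0.7, -0.4]
grip_width: 0.0853
```

Run:
```python
from chk import *
s=grab('wrist','w9');o=sensors.get_obs();print(o['tcp_pos'],o['qpos'].round(2));P=pts(s)
print(proj(s,[.526,.175,.121]))
m=(P[...,2]>.10)&(np.hypot(P[...,0]-.526,P[...,1]-.175)<.05);q=P[m];zt=np.percentile(q[:,2],95);print('top z',zt)
for a,b in((zt-.003,zt+.003),(.105,.11)):
    t=q[(q[:,2]>a)&(q[:,2]<b)];print(a,((t.max(0)+t.min(0))/2).round(4),np.ptp(t,axis=0).round(4),len(t))
m=(abs(P[...,2]-.005)<.003)&(np.hypot(P[...,0]-.516,P[...,1]-.18)<.075)&(P[...,2]>.0025);q=P[m];print('mat',((np.percentile(q,99.5,0)+np.percentile(q,.5,0))/2).round(4),np.ptp(q,axis=0).round(3))
d=s['extrinsics'][:2,3]-[.526,.175];d/=np.linalg.norm(d)
for z,r in((.02,.024),(.025,.024),(.06,.014),(.075,.014),(.09,.014)):
    b=P[(abs(P[...,2]-z)<.003)&(np.hypot(P[...,0]-.526,P[...,1]-.175)<.035)]
    if len(b)>15:print('axis',z,least_squares(lambda p:np.hypot(b[:,0]-p[0],b[:,1]-p[1])-r,b[:,:2].mean(0)-r*d,loss='soft_l1',f_scale=.0005).x.round(4),len(b))
cv2.imwrite('pics/w9c.png',s['frame'][:300,100:540,::-1])
```

```text
[0.48058368 0.163951   0.31266801] [ 0.27  0.27  1.91 -0.    0.96  1.53]
[323.54705692 136.30477338]
top z 0.3825842750995618
0.3795842750995618 [0.5598 0.1895 0.3826] [0. 0. 0.] 980
0.105 [0.5343 0.1781 0.1076] [0.0138 0.0168 0.0038] 10
mat [0.5188 0.1855 0.0052] [0.132 0.135 0.005]
```

View pics/w9c.png

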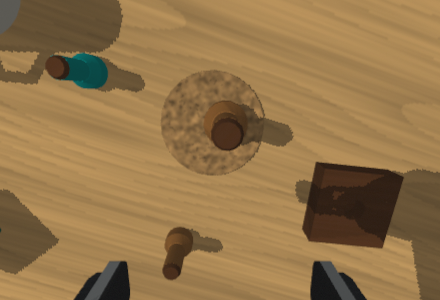

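The view shows the big brown tamper on the mat, with its cap at (327,133). The small brown one is at (275,255) and the turquoise one at (165,68). I'll filter out the empty depth readings and measure again.

Run:
```python
from chk import *
s=pickle.load(open('pics/w9.pkl','rb'));P=pts(s);P[s['z_map']==0]=-1
q=P[110:160,300:355].reshape(-1,3);q=q[q[:,2]>.1];print(np.percentile(q[:,2],[5,50,95]))
zt=np.percentile(q[:,2],90);t=q[abs(q[:,2]-zt)<.004];print('cap',((t.max(0)+t.min(0))/2).round(4),t.mean(0).round(4),np.ptp(t,axis=0).round(4),len(t))
h=cv2.cvtColor(s['frame'],cv2.COLOR_RGB2HSV)
q=P[60:190,250:380].reshape(-1,3);print(np.histogram(q[:,2],bins=[-2,-.01,0,.003,.008,.03,.036,.05,.1,.12,.125,.4])[0])
f=q[(q[:,2]>.02)&(q[:,2]<.06)];print('foot bbox',((f.max(0)+f.min(0))/2).round(4),np.ptp(f,axis=0).round(4))
m=q[(q[:,2]>.003)&(q[:,2]<.008)];print('mat',((np.percentile(m,99.8,0)+np.percentile(m,.2,0))/2).round(4),np.ptp(m,axis=0).round(3))
c=ray(s,327,133,.121);print(c)
```

```text
[0.11293305 0.12066658 0.12214001]
cap [0.5272 0.1728 0.1208] [0.5278 0.1727 0.1209] [0.0243 0.0241 0.0058] 678
[  68 3209 5161 6749   24  120  496  153  341  579    0]
foot bbox [0.5283 0.1727 0.0401] [0.0454 0.0471 0.0396]
mat [0.5187 0.1855 0.0053] [0.119 0.135 0.005]
[0.52937691 0.17316674 0.121     ]
```

The tamper's axis is at about (0.528, 0.173) with its cap at 0.121, as expected. I'll move above it and go down.

>>> arm_command(motion=[[[2,0.5,0,0,0,0,-1],[4.8,0.9,0,0,0,0,-1],[4.8,0.9,-3,0,0,0,-1],[4.8,0.9,-6,0,0,0,-1],[4.8,0.9,-9,0,0,0,-1],[4.8,0.9,-12,0,0,0,-1],[4.8,0.9,-13.5,0,0,0,-1],[4.8,0.9,-13.5,0,0,0,-1]]])

```text
time_s: 11.93
tcp_pos: [0.5271, 0.1723, 0.1748]
tool_rot: [2.536, -1.848, -0.005]
ft_force: [-2.7, -0.3, -0.7]
grip_width: 0.0853
```

>>> arm_command(motion=[[[0,0,-2,0,0,0,-1],[0,0,-3.9,0,0,0,-1],[0,0,-3.9,0,0,0,-0.3],[0,0,-3.9,0,0,0,0],[0,0,-3.9,0,0,0,0.2],[0,0,-3.9,0,0,0,1],[0,0,-3.9,0,0,0,1],[0,0,-3.9,0,0,0,1]]])

```text
time_s: 12.6
tcp_pos: [0.5295, 0.174, 0.1403]
tool_rot: [-2.539, 1.847, -0.002]
ft_force: [-1.6, -2.6, 11.2]
grip_width: 0.0271
```

>>> arm_command(motion=[[[0,0,0,0,0,0,1],[0,0,0,0,0,0,1],[0,0,0,0,0,0,1],[0,0,0,0,0,0,1],[0,0,0.5,0,0,0,1],[0,0,2,0,0,0,1],[0,0,5,0,0,0,1],[0,0,8,0,0,0,1]]])

```text
time_s: 13.27
tcp_pos: [0.528, 0.1738, 0.2197]
tool_rot: [2.539, -1.847, -0.002]
ft_force: [2.1, -0.0, -1.7]
grip_width: 0.0269
```

>>> arm_command(motion=[[[0,0,2,0,0,0,1],[0,0,4,0,0,0,1],[0,0,6,0,0,0,1],[0,0,6,0,0,0,1],[0,0,6,0,0,0,1],[0,0,6,0,0,0,1],[0,0,6,0,0,0,1],[0,0,6,0,0,0,1]]])

```text
time_s: 13.93
tcp_pos: [0.5283, 0.1738, 0.2778]
tool_rot: [2.539, -1.848, -0.002]
ft_force: [0.9, 0.2, -0.8]
grip_width: 0.0266
```

Run:
```python
from chk import *
s=grab('wrist','w10');t=grab('side','s10');o=sensors.get_obs();tcp=o['tcp_pos'];print(tcp,o['ft_force'],o['grip_width'],o['tool_rot'])
P=pts(s);P[s['z_map']==0]=-1
d=s['extrinsics'][:2,3]-tcp[:2];d/=np.linalg.norm(d);f=tcp[2]-.134
for a,r in((.005,.024),(.012,.024),(.02,.024),(.05,.014),(.055,.014),(.06,.014),(.065,.014)):
    b=P[(abs(P[...,2]-f-a)<.002)&(np.hypot(P[...,0]-tcp[0],P[...,1]-tcp[1])<.032)]
    if len(b)>15:print('axis',a,(least_squares(lambda p:np.hypot(b[:,0]-p[0],b[:,1]-p[1])-r,b[:,:2].mean(0)-r*d,loss='soft_l1',f_scale=.0005).x-tcp[:2]).round(4),len(b))
a=cv2.resize(t['frame'][60:270,210:400],(380,420),interpolation=2);b=s['frame'][:,120:520]
cv2.imwrite('pics/g10.png',np.hstack([b,a[:400]])[...,::-1])
```

```text
[0.52845905 0.17387328 0.27803842] [-0.37246617 -0.47912075 -2.52066463] 0.026491638665082612 [ 2.53944940e+00 -1.84763462e+00 -1.40312903e-03]
axis 0.005 [-0.0031 -0.0015] 110
axis 0.012 [-0.0031 -0.0015] 125
axis 0.02 [-0.003  -0.0015] 134
axis 0.05 [-0.0027 -0.0013] 158
axis 0.055 [-0.0027 -0.0012] 165
axis 0.06 [-0.0027 -0.0012] 180
axis 0.065 [-0.0024 -0.0012] 267
```

View pics/g10.png

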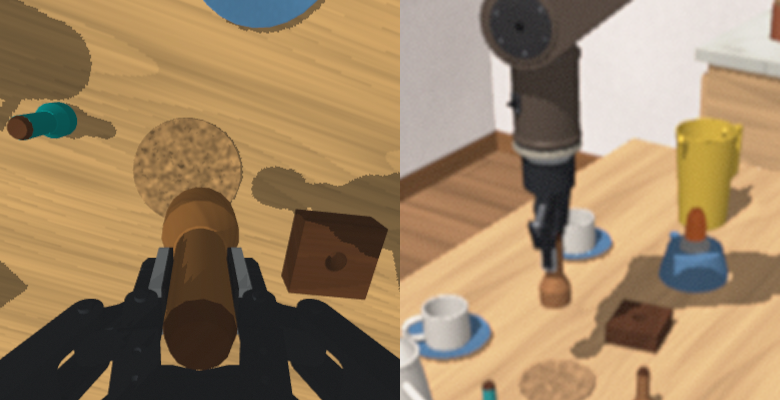

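The tamper is held upright, with its axis offset (−3, −1.5) mm from the TCP in the camera's frame. The reamer is seen standing in the juicer. I'll carry the tamper over, aiming the TCP at (0.502, −0.225).

>>> arm_command(motion=[[[0,-1,1,0,0,0,1],[-0.3,-3.5,2,0,0,0,1],[-0.6,-6.5,2.2,0,0,0,1],[-1,-10,2.2,0,0,0,1],[-1.3,-13.5,2.2,0,0,0,1],[-1.6,-17,2.2,0,0,0,1],[-1.9,-20.5,2.2,0,0,0,1],[-2.1,-24,2.2,0,0,0,1]]])

```text
time_s: 14.7
tcp_pos: [0.507, -0.0681, 0.3013]
tool_rot: [2.54, -1.848, 0.0]
ft_force: [1.1, 0.3, -1.4]
grip_width: 0.0269
```

>>> arm_command(motion=[[[-0.2,-3,0,0,0,0,1],[-0.3,-6,0,0,0,0,1],[-0.4,-9,0,0,0,0,1],[-0.5,-12,0,0,0,0,1],[-0.6,-14,0,0,0,0,1],[-0.6,-15.2,0,0,0,0,1],[-0.6,-15.9,0,0,0,0,1],[-0.6,-15.9,0,0,0,0,1]]])

```text
time_s: 15.37
tcp_pos: [0.5017, -0.226, 0.3009]
tool_rot: [2.539, -1.85, 0.0]
ft_force: [-0.7, -0.0, -1.0]
grip_width: 0.0267
```

Run:
```python
from chk import *
s=grab('wrist','w11');o=sensors.get_obs();tcp=o['tcp_pos'];print(tcp,o['ft_force'],o['grip_width'])
P=pts(s);P[s['z_map']==0]=-1
d=s['extrinsics'][:2,3]-tcp[:2];d/=np.linalg.norm(d);f=tcp[2]-.135
for a,r in((.006,.024),(.02,.024),(.055,.014)):
    b=P[(abs(P[...,2]-f-a)<.002)&(np.hypot(P[...,0]-tcp[0],P[...,1]-tcp[1])<.032)]
    if len(b)>15:print('axis',a,(least_squares(lambda p:np.hypot(b[:,0]-p[0],b[:,1]-p[1])-r,b[:,:2].mean(0)-r*d,loss='soft_l1',f_scale=.0005).x).round(4),len(b))
# lowest visible point of foot
b=P[(np.hypot(P[...,0]-tcp[0],P[...,1]-tcp[1])<.032)&(P[...,2]>.143)&(P[...,2]<.2)];print('foot low',np.percentile(b[:,2],[0,.5,2])-tcp[2])
```

```text
[ 0.50161586 -0.22499184  0.30085437] [ 0.3790573   0.64012404 -1.65463387] 0.026935683225449123
axis 0.006 [ 0.499  -0.2275] 116
axis 0.02 [ 0.499  -0.2274] 130
axis 0.055 [ 0.4993 -0.2272] 150
foot low [-0.13483987 -0.13405479 -0.13299822]
```

>>> arm_command(motion=[[[0,0.05,-0.7,0,0,0,1],[0,0.05,-1.4,0,0,0,1],[0,0.05,-1.9,0,0,0,1],[0,0.05,-2.1,0,0,0,1],[0,0.05,-2.2,0,0,0,1],[0,0.05,-2.3,0,0,0,1],[0,0.05,-2.4,0,0,0,1],[0,0.05,-2.4,0,0,0,1]]])

```text
time_s: 16.08
tcp_pos: [0.5018, -0.2245, 0.2768]
tool_rot: [2.54, -1.848, 0.0]
ft_force: [0.5, -0.3, -2.5]
grip_width: 0.0267
```

>>> arm_command(motion=[[[0,0,-0.1,0,0,0,1],[0,0,-0.2,0,0,0,1],[0,0,-0.3,0,0,0,1],[0,0,-0.4,0,0,0,1],[0,0,-0.5,0,0,0,1],[0,0,-0.6,0,0,0,1],[0,0,-0.6,0,0,0,1],[0,0,-0.6,0,0,0,1]]])

```text
time_s: 16.75
tcp_pos: [0.5018, -0.2246, 0.271]
tool_rot: [-2.54, 1.848, -0.0]
ft_force: [0.0, 0.6, 3.5]
grip_width: 0.0268
```

>>> arm_command(motion=[[[0,0,-0.05,0,0,0,1],[0,0,-0.1,0,0,0,1],[0,0,-0.15,0,0,0,1],[0,0,-0.2,0,0,0,1],[0,0,-0.25,0,0,0,1],[0,0,-0.3,0,0,0,1],[0,0,-0.3,0,0,0,1],[0,0,-0.3,0,0,0,1]]])

```text
time_s: 17.42
tcp_pos: [0.5019, -0.2246, 0.268]
tool_rot: [-2.54, 1.848, -0.001]
ft_force: [1.3, 1.4, 5.4]
grip_width: 0.0268
```

>>> arm_command(motion=[[[0,0,0.5,0,0,0,1],[0,0,1.2,0,0,0,1],[0,0,2.2,0,0,0,1],[0,0,3.3,0,0,0,1],[0,0,3.3,0,0,0,1],[0,0,3.3,0,0,0,1],[0,0,3.3,0,0,0,1],[0,0,3.3,0,0,0,1]]])

```text
time_s: 18.08
tcp_pos: [0.5015, -0.2244, 0.3005]
tool_rot: [2.54, -1.848, -0.001]
ft_force: [0.6, 0.3, -2.8]
grip_width: 0.0266
```

```bash
cat > tap.py <<'E'
from chk import *
def look(tag):
    s=grab('wrist',tag);o=sensors.get_obs();tcp=o['tcp_pos'];print(tcp,o['ft_force'],o['grip_width'])
    P=pts(s);P[s['z_map']==0]=-1;r=np.hypot(P[...,0]-tcp[0],P[...,1]-tcp[1])
    b=P[(r<.032)&(P[...,2]>.143)&(P[...,2]<.25)];print('foot low',np.percentile(b[:,2],[0,.5,2])-tcp[2])
    try:
        print('bush',bush(s,[.4988,-.226]))
    except Exception as e:print(e)
    h=cv2.cvtColor(s['frame'],cv2.COLOR_RGB2HSV);m=(h[...,0]>3)&(h[...,0]<20)&(h[...,1]>190)&(r<.05)&(P[...,2]<.142)&(P[...,2]>.06);print('orange',m.sum(),np.percentile(P[m][:,2],[2,50,98]) if m.sum() else '')
    t=grab('side',tag+'s');Q=pts(t);rr=np.hypot(Q[...,0]-.4988,Q[...,1]+.226);h=cv2.cvtColor(t['frame'],cv2.COLOR_RGB2HSV);m=(h[...,0]<12)&(h[...,1]>150)&(rr<.03)&(Q[...,2]<.15)&(Q[...,2]>.06);print('side orange z',np.percentile(Q[m][:,2],[2,50,98]) if m.sum() else '')
    return s,t
E
python3 -c "
from tap import *
look('w12')"
```

```text
[ 0.50154284 -0.2244348   0.30048209] [-0.27542944 -1.32446125 -1.33294777] 0.026716593128985743
foot low [-0.13547419 -0.13306856 -0.12948256]
bush (np.float64(0.06956650260051955), array([ 0.49874405, -0.22608626,  0.02641706]), array([ 0.49552845, -0.22760791,  0.02154633]), 37)
orange 842 [0.08066175 0.10966087 0.12603037]
side orange z [0.08038134 0.10656254 0.13085379]
```

Tap 1 drove the bush from 12 mm to 7.6 mm proud, the tamper did not slip in the grip, and it is now lifted clear. The second tap follows, down in small steps.

>>> arm_command(motion=[[[0,0,-0.7,0,0,0,1],[0,0,-1.5,0,0,0,1],[0,0,-2.2,0,0,0,1],[0,0,-2.6,0,0,0,1],[0,0,-2.8,0,0,0,1],[0,0,-2.9,0,0,0,1],[0,0,-3.0,0,0,0,1],[0,0,-3.0,0,0,0,1]]])

```text
time_s: 18.85
tcp_pos: [0.5018, -0.2246, 0.2709]
tool_rot: [-2.54, 1.848, -0.0]
ft_force: [1.3, 1.0, -1.6]
grip_width: 0.0265
```

>>> arm_command(motion=[[[0,0,-0.1,0,0,0,1],[0,0,-0.2,0,0,0,1],[0,0,-0.3,0,0,0,1],[0,0,-0.4,0,0,0,1],[0,0,-0.5,0,0,0,1],[0,0,-0.6,0,0,0,1],[0,0,-0.7,0,0,0,1],[0,0,-0.7,0,0,0,1]]])

```text
time_s: 19.52
tcp_pos: [0.5021, -0.2247, 0.2644]
tool_rot: [-2.54, 1.848, -0.002]
ft_force: [-0.7, 1.2, 5.0]
grip_width: 0.0265
```

>>> arm_command(motion=[[[0,0,-0.03,0,0,0,1],[0,0,-0.06,0,0,0,1],[0,0,-0.09,0,0,0,1],[0,0,-0.12,0,0,0,1],[0,0,-0.15,0,0,0,1],[0,0,-0.15,0,0,0,1],[0,0,-0.15,0,0,0,1],[0,0,-0.15,0,0,0,1]]])

```text
time_s: 20.18
tcp_pos: [0.5022, -0.2247, 0.2631]
tool_rot: [-2.54, 1.848, -0.002]
ft_force: [-1.2, 1.3, 8.1]
grip_width: 0.0269
```

>>> arm_command(motion=[[[0,0,-0.03,0,0,0,1],[0,0,-0.06,0,0,0,1],[0,0,-0.09,0,0,0,1],[0,0,-0.12,0,0,0,1],[0,0,-0.15,0,0,0,1],[0,0,-0.15,0,0,0,1],[0,0,-0.15,0,0,0,1],[0,0,-0.15,0,0,0,1]]])

```text
time_s: 20.85
tcp_pos: [0.5022, -0.2247, 0.2616]
tool_rot: [-2.54, 1.848, -0.002]
ft_force: [0.1, 1.0, 9.5]
grip_width: 0.0269
```

>>> arm_command(motion=[[[0,0,-0.03,0,0,0,1],[0,0,-0.06,0,0,0,1],[0,0,-0.08,0,0,0,1],[0,0,-0.08,0,0,0,1],[0,0,-0.08,0,0,0,1],[0,0,-0.08,0,0,0,1],[0,0,-0.08,0,0,0,1],[0,0,-0.08,0,0,0,1]]])

```text
time_s: 21.52
tcp_pos: [0.5024, -0.2248, 0.2612]
tool_rot: [-2.54, 1.848, -0.003]
ft_force: [-1.1, 1.1, 14.0]
grip_width: 0.0266
```

>>> arm_command(motion=[[[0,0,-0.02,0,0,0,1],[0,0,-0.04,0,0,0,1],[0,0,-0.05,0,0,0,1],[0,0,-0.05,0,0,0,1],[0,0,-0.05,0,0,0,1],[0,0,-0.05,0,0,0,1],[0,0,-0.05,0,0,0,1],[0,0,-0.05,0,0,0,1]]])

```text
time_s: 22.18
tcp_pos: [0.5025, -0.2248, 0.2611]
tool_rot: [-2.54, 1.848, -0.004]
ft_force: [-1.8, 2.0, 20.4]
grip_width: 0.0268
```

It has stopped solid: the force rose to about 22 N with no more travel. I'll lift and check.

>>> arm_command(motion=[[[0,0,0.3,0,0,0,1],[0,0,1,0,0,0,1],[0,0,2.2,0,0,0,1],[0,0,3.6,0,0,0,1],[0,0,4,0,0,0,1],[0,0,4,0,0,0,1],[0,0,4,0,0,0,1],[0,0,4,0,0,0,1]]])

```text
time_s: 22.85
tcp_pos: [0.5014, -0.2244, 0.2989]
tool_rot: [2.54, -1.848, -0.002]
ft_force: [-0.7, -0.6, -1.8]
grip_width: 0.0268
```

Run:
```python
from tap import *
s,t=look('w13');P=pts(s);h=cv2.cvtColor(s['frame'],cv2.COLOR_RGB2HSV);r=np.hypot(P[...,0]-.4988,P[...,1]+.226)
for n,m in(('grey',(h[...,1]<70)&(r<.026)&(r>.015)),('blue',(h[...,0]>95)&(h[...,0]<125)&(h[...,1]>80)&(r<.05)&(r>.03))):
    z=P[m&(P[...,2]>.05)&(P[...,2]<.08)][:,2];print(n,np.percentile(z,[10,50,90]).round(4),len(z))
```

```text
[ 0.5014179  -0.22437334  0.29882878] [-0.87048109 -0.46574364 -2.12683716] 0.026811629382447407
foot low [-0.13513154 -0.1328241  -0.12942728]
too many indices for array: array is 1-dimensional, but 2 were indexed
orange 881 [0.07396167 0.10452292 0.12110124]
side orange z [0.07503303 0.09840318 0.12644168]
grey [0.0612 0.0622 0.0631] 595
blue [0.0613 0.0622 0.0631] 3666
```

The bush is flush: its rim is at 0.0622 and the juicer's top at 0.0622, and the reamer's top is at 0.126. I'll take the tamper back.

>>> arm_command(motion=[[[0.2,2,0,0,0,0,1],[0.4,5,0,0,0,0,1],[0.7,8.5,0,0,0,0,1],[1,12,0,0,0,0,1],[1.3,15.5,0,0,0,0,1],[1.6,19,0,0,0,0,1],[1.8,22,0,0,0,0,1],[2,25,0,0,0,0,1]]])

```text
time_s: 23.62
tcp_pos: [0.5214, 0.0272, 0.2992]
tool_rot: [2.54, -1.848, -0.001]
ft_force: [0.4, -0.1, -2.0]
grip_width: 0.0268
```

>>> arm_command(motion=[[[0.2,3,0,0,0,0,1],[0.4,6,0,0,0,0,1],[0.5,9,0,0,0,0,1],[0.6,12,0,0,0,0,1],[0.7,14,0,0,0,0,1],[0.7,14.8,0,0,0,0,1],[0.7,14.8,0,0,0,0,1],[0.7,14.8,0,0,0,0,1]]])

```text
time_s: 24.28
tcp_pos: [0.5285, 0.1732, 0.2991]
tool_rot: [2.54, -1.847, -0.001]
ft_force: [-1.3, 0.4, -1.3]
grip_width: 0.0266
```

>>> arm_command(motion=[[[0,0,-2,0,0,0,1],[0,0,-5,0,0,0,1],[0,0,-8,0,0,0,1],[0,0,-11,0,0,0,1],[0,0,-13.5,0,0,0,1],[0,0,-14.5,0,0,0,1],[0,0,-14.9,0,0,0,1],[0,0,-14.9,0,0,0,1]]])

```text
time_s: 24.95
tcp_pos: [0.5288, 0.1727, 0.1504]
tool_rot: [2.539, -1.849, -0.001]
ft_force: [-1.0, -1.1, -0.8]
grip_width: 0.0267
```

>>> arm_command(motion=[[[0,0,-0.2,0,0,0,1],[0,0,-0.4,0,0,0,1],[0,0,-0.6,0,0,0,1],[0,0,-0.8,0,0,0,1],[0,0,-0.9,0,0,0,1],[0,0,-0.98,0,0,0,1],[0,0,-0.98,0,0,0,1],[0,0,-0.98,0,0,0,1]]])

```text
time_s: 25.62
tcp_pos: [0.5288, 0.1735, 0.1408]
tool_rot: [2.54, -1.848, -0.0]
ft_force: [0.4, -0.1, -2.4]
grip_width: 0.0265
```

Still hanging, so I'll go down a little more.

>>> arm_command(motion=[[[0,0,-0.04,0,0,0,1],[0,0,-0.08,0,0,0,1],[0,0,-0.1,0,0,0,1],[0,0,-0.1,0,0,0,1],[0,0,-0.1,0,0,0,1],[0,0,-0.1,0,0,0,1],[0,0,-0.1,0,0,0,1],[0,0,-0.1,0,0,0,1]]])

```text
time_s: 26.28
tcp_pos: [0.5289, 0.1735, 0.1404]
tool_rot: [-2.54, 1.848, -0.001]
ft_force: [-2.9, -1.5, 9.3]
grip_width: 0.0267
```

Contact is made (about 11 N), so I'll release and back off.

>>> arm_command(motion=[[[0,0,0.03,0,0,0,1],[0,0,0.03,0,0,0,0.6],[0,0,0.03,0,0,0,0.3],[0,0,0.03,0,0,0,0],[0,0,0.03,0,0,0,-0.5],[0,0,0.03,0,0,0,-1],[0,0,0.03,0,0,0,-1],[0,0,0.03,0,0,0,-1]]])

```text
time_s: 26.95
tcp_pos: [0.5287, 0.1735, 0.14]
tool_rot: [2.54, -1.848, -0.0]
ft_force: [-0.1, 0.2, 0.2]
grip_width: 0.085
```

>>> arm_command(motion=[[[0,0,1,0,0,0,-1],[0,0,3,0,0,0,-1],[0,0,6,0,0,0,-1],[0,0,9,0,0,0,-1],[-1,0,13,0,0,0,-1],[-3,-2,17,0,0,0,-1],[-5,-4,18,0,0,0,-1],[-5,-5,18,0,0,0,-1]]])

```text
time_s: 27.62
tcp_pos: [0.4765, 0.1223, 0.3243]
tool_rot: [-2.539, 1.846, -0.004]
ft_force: [2.3, 0.6, 0.7]
grip_width: 0.0852
```

Run:
```python
from chk import *
s=grab('wrist','w14');t=grab('side','s14');T=grab('top','t14');o=sensors.get_obs();print(o['tcp_pos'],o['time_s'])
P=pts(s);P[s['z_map']==0]=-1;q=P[(np.hypot(P[...,0]-.527,P[...,1]-.173)<.04)&(P[...,2]>.1)&(P[...,2]<.2)]
zt=np.percentile(q[:,2],90);c=q[abs(q[:,2]-zt)<.004];print('cap',zt,((c.max(0)+c.min(0))/2).round(4))
f=P[(np.hypot(P[...,0]-.527,P[...,1]-.173)<.05)&(P[...,2]>.02)&(P[...,2]<.04)];print('foot',((f.max(0)+f.min(0))/2).round(4),np.ptp(f,axis=0).round(3))
Q=pts(T);h=cv2.cvtColor(T['frame'],cv2.COLOR_RGB2HSV);m=(h[...,0]<16)&(h[...,1]>150)&(np.hypot(Q[...,0]-.4988,Q[...,1]+.226)<.03)&(Q[...,2]>.06);print('reamer top view',Q[m].mean(0) if m.sum() else None,np.percentile(Q[m][:,2],97) if m.sum() else '')
a=cv2.resize(t['frame'][150:330,170:400],(575,450),interpolation=2);cv2.imwrite('pics/end.png',a[...,::-1])
```

```text
[0.47878073 0.12305028 0.32096324] 27.7667
cap 0.1218797982171322 [0.5267 0.172  0.1206]
foot [0.5269 0.172  0.03  ] [0.047 0.047 0.02 ]
reamer top view [ 0.49278525 -0.22221314  0.1146241 ] 0.1288376303616156
```

View pics/end.png

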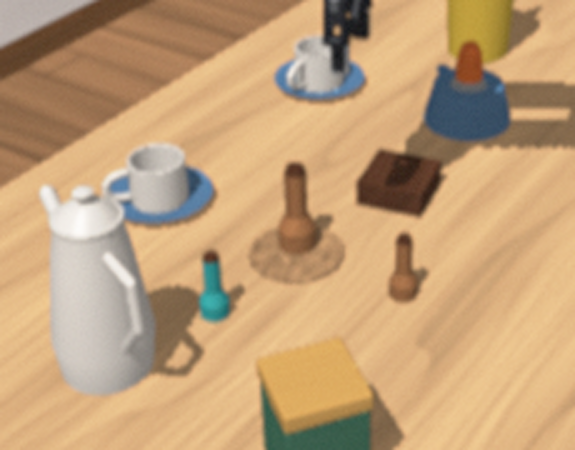

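The tamper stands upright on its mat (cap directly over foot), the reamer is upright and deep in the juicer, and nothing else has moved. I'll hand in.

```bash
python3 -c "
from rig import arm;print(arm.close_job())"
```

```text
the job is handed in; nothing more can be done
None
```

The job is done and was handed in at about 28 s. I set the reamer in the bush and let go, and the bush was still 12 mm proud. The first tap drove it to 7.6 mm proud; I lifted the tamper clear, and the second tap drove it home to a solid stop at about 22 N. The tamper is back on its cork mat.

**Last checks:**
- **Bush:** the rim and the juicer's top both read 0.0622 m, so it is flush.
- **Reamer:** its top reads about 0.126 m, as expected for a shank on the floor of a flush bush. It was centred within 0.4 mm before tapping and stands upright in the last side view. I did not measure its centring again after the second tap with a close view.
- **Tamper:** the cap is directly over the foot to within 0.2 mm, and the cap height of 0.121–0.122 m matches standing on the mat. It stands within about 1 mm of where it was.
- **Other things:** they looked unmoved in the last side view; I did not measure them again.

**Disagreements:**
- **Bush height:** the first two-view triangulation of the rim gave 0.064 m against 0.074 m from depth. I trusted the depth, because it fitted the text and the later contact.
- **Reamer centre:** the coarse top-camera average for the reamer at the end was about 7 mm off. It averages only the visible, partly shaded side, so I did not rely on it.
- **Tap force:** the wrist force showed only about 7–8 N on the first tap, below the stated 9–12 N needed to start the bush, although the bush did move.

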